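# Tip the weighed choux puffs from the scale scoop into the bowl

### The job

The four choux puffs are weighed: take the steel scoop off the scale by its black grip, and with its mouth close over the blue bowl tip it to about 45 degrees and hold it there until all four have rolled into the bowl, never turning it right over. Then bring it level and put it back on the scale, its foot sitting flat inside the wire cradle. Leave the bowl where it stands and do not disturb the things around.

Things in the scene. Friction and masses are not known exactly. Their poses are not given: they have to be found in the camera images.
- scoop: loose stainless scale scoop, 210 long, 120 wide, 66 high without its bail, 0.28 kg. Origin: centre of the underside of its foot; x to the open mouth (tip at +115), rounded back at -92, z up. Foot 86 (x) by 58 (y), 12 high. Starts level in the scale's cradle, mouth to the robot's right (turned with the scale), the puffs in it. Its long way goes along the cradle's long way, either end first.
- scoop_grip (a point): centre of the black grip bar over the scoop's hollow, along its x: 90 long, 14 thick (y), 19 high; 116 above the underside of the foot, 4 behind the origin. Axes as the scoop. Pinch it from above, fingers closing along the scoop's y; 50 mm free below it.
- scoop_mouth (a point): middle of the floor's front edge at the scoop's open mouth, 115 ahead of the origin and 31 above the underside of the foot; the floor of the hollow is 15 above it and rises toward the mouth. Axes as the scoop. Mouth about 64 wide at the floor, 94 at the rim, sides 9 high there.
- scale: mint dial kitchen scale, 120 (x) by 170 (y) by 84 high, fixed to the counter. Origin: centre of its underside; the dial looks to -x. On top, on a spring, a steel pan with the wire cradle.
- cradle (a point): centre of the steel pan's upper face inside the wire cradle, about 100 above the counter, 95 with the full scoop on it (the sprung pan gives by up to 10). The cradle is a rectangular wire frame, 98 (along the scale's y) by 70 (x) inside, its wire standing 8 above the pan: the foot of the scoop fits with 6 mm to spare all round. Axes as the scale.
- bowl: loose blue-grey round bowl, 196 across the rim, 68 high, wall 4, 0.55 kg. Origin: centre of its underside, z up.
- puff_1: loose choux puff, golden, about 36 mm ball, 12 g, rolls. Origin at its centre. Starts in the hollow of the scoop.
- puff_2: loose choux puff, golden, about 36 mm ball, 12 g, rolls. Origin at its centre. Starts in the hollow of the scoop.
- puff_3: loose choux puff, golden, about 36 mm ball, 12 g, rolls. Origin at its centre. Starts in the hollow of the scoop.
- puff_4: loose choux puff, golden, about 36 mm ball, 12 g, rolls. Origin at its centre. Starts in the hollow of the scoop.
- sugar_shaker: loose sugar shaker, glass with a grey cap, 44 across, 90 high, a bystander. Origin: centre of its underside.
- cup_green: loose green espresso cup, 64 by 88 by 56 high, a bystander. Origin: centre of its underside.
Not all that is in view belongs to the job. What is shaped like the puff_4 but turquoise is not meant.

How it is judged:
By the outcome, as a careful person would: the job done as asked, in the order asked, and still so for the second after the job is handed in, with the robot touching nothing.
It also fails if it takes over 61 s, if anything falls off the work surface, if the arm or the gripper's body presses on something with over 40 N, if the wrist force passes 120 N, or if a joint passes its speed limit or range.

### The arm

A 6-joint arm with a two-finger parallel gripper is mounted at the origin on a cart in front of the work surface, level with it; the furniture and walls round the work are solid. World frame = base frame: x ahead of the robot, y to its left, z up, the work surface at z = 0. Lengths are in m, angles in rad, forces in N, time in s.
With the tool pointing down it reaches from about 0.25 to 0.775 m from the base axis. Payload 4 kg.
Tool frame: the origin (TCP) lies midway between the tips of the shut fingers; the grasp point (between the pads) lies 19 mm behind it; z points along the fingers, y is the line along which they close (so a half turn about z gives the same grasp; the last joint's range is limited). The gripper opens to 85 mm and grips with 20 to 120 N. Pads are 22 mm wide; open, the fingers measure 114 mm over their backs; the gripper's body (76 mm by 85 mm) begins 54 mm behind the grasp point. The pads swing forward as they close: fully open they stand 13 mm farther back than shut.
Start: joints at [1.009, 0.087, 1.371, -0, 1.684, -0.103], TCP at [0.244, 0.493, 0.231] pointing down, gripper open.
Joint ranges: [-3.1, 3.1], [-0.76, 2.03], [0.27, 2.55], [-1.08, 4.22], [0.17, 2.65], [-2.57, 2.57]. Speed limits (rad/s): [2.79, 2.79, 3.14, 3.14, 3.14, 3.14].

### API

Orientations are given as a unit quaternion [x, y, z, w].
In Python, from cell import r gives the robot as it stands.
- The arm moves only by the tool send_rows, never from a script. Its argument "deltas" is a list of rows, each a list of 5 numbers: the opening, from 0 (shut) to 1 (fully open), then the shift along the tool's x, y, z in units of 0.2 m (1.0 is 0.2 m), then the turn about the tool's z in units of pi/2 rad (1.0 is pi/2 rad). In form: [[jaw, tx, ty, tz, roll], ...]. A call has exactly 5 rows; each row is the pose to reach, as a shift and turn from the pose commanded when the call began, along the tool's axes at that moment; what a row does not reach only later rows make up. A row lasts 1/8 s, in which the tool goes at most 62.5 mm and 10.7 degrees, less where a joint would pass 70% of its speed; a pose out of reach is approached as far as the arm can. A call with a number of a shift or a turn outside -1 to 1 is refused whole. A call with a gripper value outside its range is refused whole. The fingers move at their own pace and stop on an object; "newtons" is the grip in N (left out, the last holds). Time passes only in rows, so rows that repeat a pose let the fingers close, or fill a call up. It gives the time, the measured TCP pose, the force, the opening and the grip force at its end, in the units of the state.
- r.observe(): the state, without advancing time (a new reading comes with each control period).
- r.snapshot(name): name is "scene" or "top"; returns a dict with "color" (400x640x3 uint8, red, green, blue), "fx", "fy", "cx", "cy" (pixels), "D" ([k1, k2, p1, p2, k3] as OpenCV has them; the pictures are not rectified), "cam_to_world" (4x4, takes a point from camera to world coordinates). Camera axes: x right, y up, looking along -z (the intrinsics and any distortion apply to the point x, -y, -z); pixel columns grow to the right and rows downward; lengths in m; the calibration is good to about 2 mm. A picture is of the moment at which its call begins. There is no depth.
- r.hand_in(): hands the job in; it is judged then, once.
Trained networks look in a picture, given as the dict that the camera call returned (one of the last four; its "shot" number tells which), for a name from the list of things; names that differ only in an ending like _2 or _b are one class to them, and where a whole thing is asked for, a point or a joint stands for the part that bears it (a point fixed in the world has none). Each returns a list of dicts, best first, with "p" (0 to 1); they miss things now and then, are a little off and sometimes report something else, mostly with a low value. They report only what shows in the picture. A call takes as long as a camera call. They do not tell look-alikes from the thing itself.
- r.search_frame(picture, name): "centre" ([x, y, z] in m, in world coordinates, good to about 4 mm: the middle of the surface that is visible of it).
The state is a dict: "time": time; "qpos": joint angles; "dq": joint speeds; "effort": joint torques, N m; "tool_pos": TCP position; "orientation": TCP orientation; "contact_force": force on the tool from outside, world axes, zero at the start; "torque": the same for the moment, N m; "width": opening from 0.0 (shut) to 1.0 (fully open); "gripper_force": force on a finger pad.
Only numpy, scipy, OpenCV 4.12 (cv2) and the standard library are available. Lean on these libraries where they do the work, as an engineer would, in place of code of your own. Each camera call takes 0.05 s, during which the arm holds its last target. There are 200 camera calls.

## Working session

There is one attempt and no reset: what is moved stays moved. The work goes in short steps, Python scripts to look and compute and a tool call to move; the robot and the scene stay as the last step left them, time stands still between calls to the robot, and variables do not carry over. Pictures are saved under pics/ and viewed, at most 10 in all, crops included, and the job is handed in when it is done.

Besides the shell and the picture viewer there is one more tool, called after ">>>" by a JSON object that holds its "fn" and its "kwargs". send_rows: Moves the arm, as the interface text tells. Shifts and turns lie within -1 to 1; 1 stands for 0.2 m of shift or pi/2 rad of turn. Its arguments: {"type":"object","properties":{"deltas":{"type":"array","items":{"type":"array","items":{"type":"number","minimum":-1,"maximum":1}}},"newtons":{"type":"number"}},"required":["deltas"]}

```bash
ls -la; mkdir -p pics
python3 - <<'E'
from cell import r
import cv2
print(r.observe())
for n in ("scene","top"):
    s=r.snapshot(n); cv2.imwrite(f"pics/a_{n}.png",s["color"][:,:,::-1])
    print(n,s["fx"],s["cam_to_world"].round(3).tolist() if hasattr(s["cam_to_world"],'round') else s["cam_to_world"])
    for k in ("scoop","scoop_grip","scoop_mouth","scale","cradle","bowl","puff_1","sugar_shaker","cup_green"):
        try: print(k,[(round(d["p"],2),[round(float(v),3) for v in d["centre"]]) for d in r.search_frame(s,k)][:6])
        except Exception as e: print(k,e)
E
```

```text
total 12
drwxr-xr-x  3 agent agent 4096 Nov 30 07:12 .
drwxr-xr-x 23 root  root  4096 Nov 30 07:12 ..
drwxr-xr-x  2 agent agent 4096 Nov 30 07:12 pics
{'time': 0.0, 'qpos': array([ 1.00886732e+00,  8.79609408e-02,  1.37231372e+00,  7.39564030e-06,
        1.68358143e+00, -1.03117457e-01]), 'dq': array([ 0.00071052,  0.00109374,  0.00051507, -0.00137507, -0.00073097,
        0.00048813]), 'effort': array([-2.50534147e-03, -3.51868308e+01, -3.13269103e+01, -2.97291426e-04,
        1.08161484e-02, -1.27795758e-05]), 'tool_pos': array([0.2433224 , 0.49267866, 0.23010571]), 'orientation': array([ 2.27398358e-01,  9.73801163e-01, -1.06852111e-03, -3.72897866e-04]), 'contact_force': array([-0.82513937,  0.04642712, -0.35550882]), 'torque': array([ 0.01569346, -0.05345737,  0.04245548]), 'gripper_force': 0.0, 'width': 1.0056635281941104}
scene 364.6192169691782 [[0.689, 0.528, -0.497, 0.071], [-0.725, 0.516, -0.457, -0.282], [0.015, 0.675, 0.738, 0.788], [0.0, 0.0, 0.0, 1.0]]
scoop [(0.86, [0.443, -0.039, 0.13]), (0.19, [0.455, -0.226, 0.033])]
scoop_grip [(0.58, [0.444, -0.038, 0.128])]
sco
[... 396 characters left out ...]
, 0.034])]
top 438.5813681987616 [[-0.015, 0.984, -0.178, 0.246], [-1.0, -0.014, 0.01, 0.109], [0.008, 0.178, 0.984, 1.435], [0.0, 0.0, 0.0, 1.0]]
scoop [(0.91, [0.442, -0.033, 0.128]), (0.59, [0.386, 0.012, 0.072])]
scoop_grip [(0.55, [0.442, -0.033, 0.126]), (0.52, [0.427, 0.029, 0.14])]
scoop_mouth [(0.92, [0.442, -0.033, 0.126])]
scale [(0.66, [0.384, 0.015, 0.073])]
cradle []
bowl [(0.83, [0.446, 0.303, 0.029]), (0.25, [0.386, 0.012, 0.071])]
puff_1 [(0.64, [0.488, 0.133, 0.034]), (0.54, [0.47, 0.025, 0.148]), (0.5, [0.454, -0.231, 0.028]), (0.45, [0.408, 0.147, 0.032])]
sugar_shaker [(0.65, [0.553, 0.426, 0.065]), (0.27, [0.383, 0.013, 0.072])]
cup_green [(0.87, [0.45, -0.233, 0.026])]
```

View pics/a_scene.png

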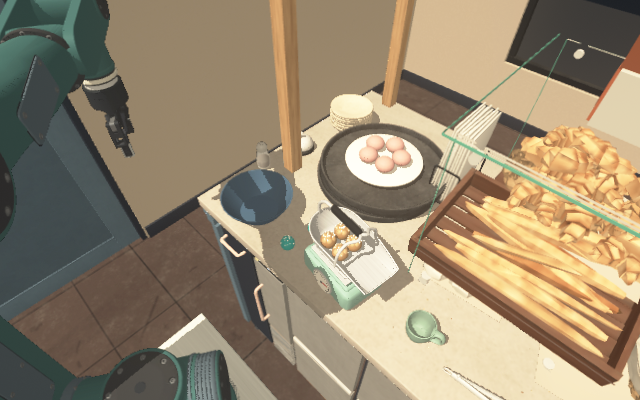

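View pics/a_top.png

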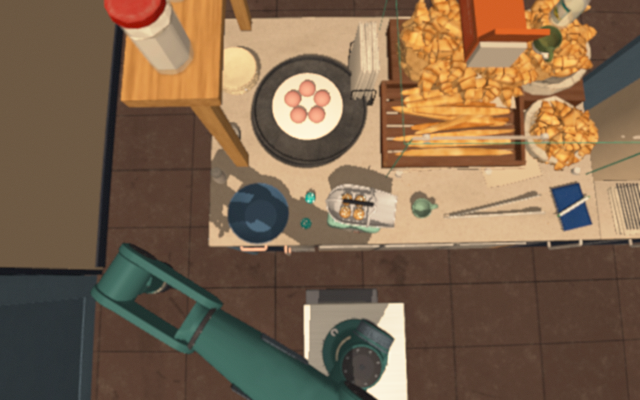

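The scene picture shows the scoop on the scale at about (345,235), with its mouth toward the robot's right. The bowl is at (257,195), the shaker at (263,155) and the cup at (423,328). A turquoise look-alike sits at (288,242), and the top picture shows two of them, at (305,223) and (311,197).

The row format can't tilt the tool. I'll check in free space whether the arm tilts when it reaches its limit.

>>> {"fn": "send_rows", "kwargs": {"deltas": [[1,0,0,-0.3,0],[1,0,0,-0.6,0],[1,0,0,-0.9,0],[1,0,0,-1,0],[1,0,0,-1,0]]}}

```text
time: 1.62
tool_pos: [0.2438, 0.4935, 0.4337]
orientation: [0.227, 0.974, 0.002, 0.001]
contact_force: [-1.1, 0.2, -0.2]
width: 0.999
gripper_force: 0.0
```

>>> {"fn": "send_rows", "kwargs": {"deltas": [[1,0,0,-0.3,0],[1,0,0,-0.6,0],[1,0,0,-0.9,0],[1,0,0,-1,0],[1,0,0,-1,0]]}}

```text
time: 2.25
tool_pos: [0.2345, 0.4748, 0.6011]
orientation: [0.227, 0.974, 0.009, 0.002]
contact_force: [0.3, -0.7, -0.1]
width: 1.004
gripper_force: 0.0
```

Run:
```python
from cell import r
from scipy.spatial.transform import Rotation as R
o=r.observe(); print(o['time'],o['qpos'].round(3),o['tool_pos'].round(3)); print(R.from_quat(o['orientation']).as_matrix().round(3))
```

```text
2.25 [ 1.004  0.34   0.276  0.003  2.507 -0.106] [0.235 0.475 0.601]
[[-0.897  0.443  0.008]
 [ 0.443  0.896  0.017]
 [-0.     0.019 -1.   ]]
```

>>> {"fn": "send_rows", "kwargs": {"deltas": [[1,0,0,-1,0],[1,0,0,-1,0],[1,0,0,-1,0],[1,0,0,-1,0],[1,0,0,-1,0]]}}

```text
time: 2.88
tool_pos: [0.2024, 0.4097, 0.6505]
orientation: [0.227, 0.974, 0.022, 0.005]
contact_force: [0.5, 0.3, -0.3]
width: 1.005
gripper_force: 0.0
```

Run:
```python
from cell import r
from scipy.spatial.transform import Rotation as R
o=r.observe(); print(o['time'],o['qpos'].round(3),o['tool_pos'].round(3)); print(R.from_quat(o['orientation']).as_matrix().round(3))
```

```text
2.875 [ 0.984  0.238  0.275  0.011  2.584 -0.119] [0.202 0.41  0.651]
[[-0.897  0.442  0.02 ]
 [ 0.443  0.896  0.04 ]
 [ 0.     0.045 -0.999]]
```

```bash
cat > h.py <<'E'
import numpy as np, cv2
from cell import r
def cam(s):
    K=np.array([[s["fx"],0,s["cx"]],[0,s["fy"],s["cy"]],[0,0,1]]); return K,np.array(s["D"],float),np.array(s["cam_to_world"])
def proj(s,P):
    K,D,T=cam(s); P=np.atleast_2d(P); c=(P-T[:3,3])@T[:3,:3]; c=c*[1,-1,-1]
    return cv2.projectPoints(c,np.zeros(3),np.zeros(3),K,D)[0].reshape(-1,2)
def ray(s,uv,z):
    K,D,T=cam(s); u=cv2.undistortPoints(np.array(uv,float).reshape(-1,1,2),K,D).reshape(-1,2)
    d=np.c_[u[:,0],-u[:,1],-np.ones(len(u))]@T[:3,:3].T; o=T[:3,3]
    return o+d*((z-o[2])/d[:,2])[:,None]
E
python3 - <<'E'
from h import *
for n in ("scene","top"):
    s=r.snapshot(n); im=s["color"]; 
    c=proj(s,[0.44,0.0,0.21])[0]; print(n,c)
    x,y=c.round().astype(int); x0,y0=x-55,y-45
    crop=im[y0:y0+90,x0:x0+110]
    cv2.imwrite(f"pics/c_{n}.png",cv2.resize(crop,None,fx=7,fy=6.6,interpolation=cv2.INTER_CUBIC)[:,:,::-1])
    m=(crop.max(2)<60).astype(np.uint8)
    k,l,st,ce=cv2.connectedComponentsWithStats(m)
    for i in range(1,k):
        if st[i,4]>15:
            pts=np.argwhere(l==i)[:,::-1]+[x0,y0]
            rc=cv2.minAreaRect(pts.astype(np.float32)); b=cv2.boxPoints(rc)
            print(st[i,4],np.round(rc[0],1),np.round(rc[1],1),"ctr z.22",ray(s,[rc[0]],0.217).round(3),"box",ray(s,b,0.217).round(3)[:,:2].tolist())
    print("origin",x0,y0)
E
```

```text
scene [343.99903073 221.4982146 ]
origin 289 176
top [356.55471297 203.26112927]
26 [317.1 159.5] [ 1.7 18.1] ctr z.22 [[0.567 0.11  0.217]] box [[0.566, 0.136], [0.574, 0.085], [0.569, 0.084], [0.561, 0.135]]
67 [358.  202.1] [28.3  2.6] ctr z.22 [[ 0.442 -0.004  0.217]] box [[0.444, 0.036], [0.451, 0.035], [0.44, -0.044], [0.433, -0.042]]
origin 302 158
```

View pics/c_scene.png

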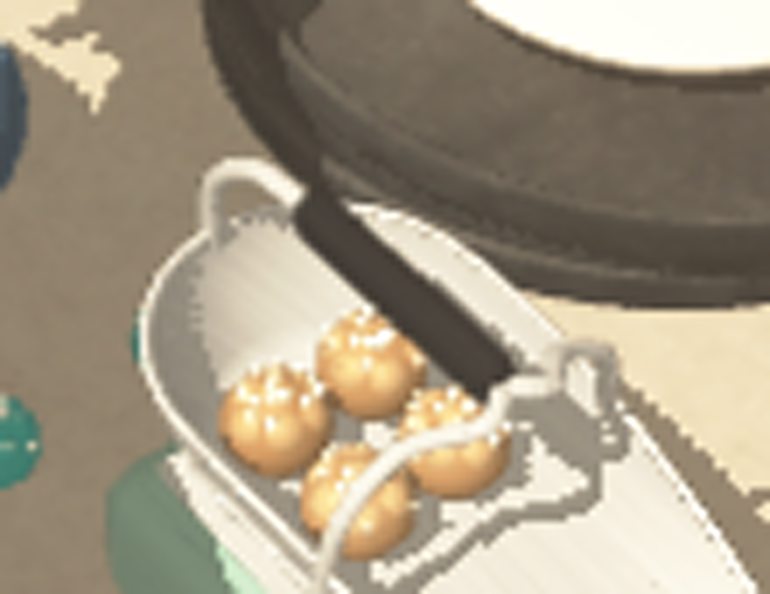

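View pics/c_top.png

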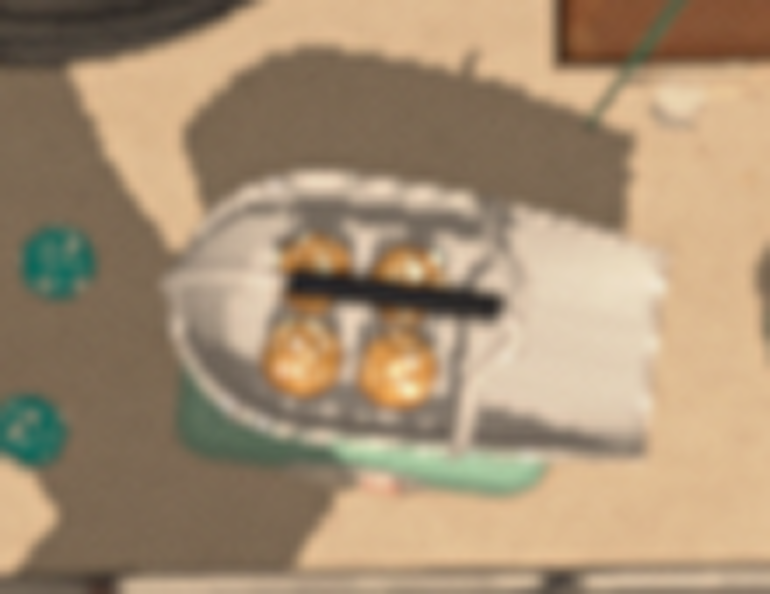

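The crops show the black bar running from about (305,215) to (505,375) in the scene crop. A single wire joins its rear end and a yoke its front end, and the four puffs lie below it. The top crop agrees. I'll pinch the bar near its rear end so the scoop can swing mouth-down in the grip.

```bash
cat >> h.py <<'E'
from scipy.spatial.transform import Rotation as R
def plan(p,yaw_y=None):
    o=r.observe(); M=R.from_quat(o["orientation"]).as_matrix(); d=M.T@(np.array(p)-o["tool_pos"])
    a=np.degrees(np.arctan2(M[1,1],M[0,1])); out=np.r_[d/0.2,0 if yaw_y is None else -((yaw_y-a+180)%360-180)/90]
    print("t",round(o["time"],2),"pos",o["tool_pos"].round(4),"yaw_y",a.round(2),"tilt",M[2,0].round(3),M[2,1].round(3),"-> units",out.round(3),"w",round(o["width"],3),"F",np.round(o["contact_force"],1),round(o["gripper_force"],1)); return out
E
python3 - <<'E'
from h import *
s=r.snapshot("scene"); print(ray(s,[[332.6,208.6],[361.1,232.8]],0.213).round(4))
t=r.snapshot("top"); print("post",ray(t,[[240,165]],0).round(3), ray(t,[[200,105],[215,10]],0.4).round(3))
for k in ("bowl",):
  for p in (s,t): print([ (round(d["p"],2),np.round(d["centre"],3)) for d in r.search_frame(p,k)][:2])
# bowl centre by rim ellipse in top picture, blue pixels
im=t["color"].astype(int); m=((im[:,:,2]>im[:,:,0]+12)).astype(np.uint8); m[:,:215]=0;m[:,300:]=0;m[:170]=0;m[250:]=0
k,l,st,ce=cv2.connectedComponentsWithStats(m); i=1+st[1:,4].argmax(); x,y,w,h=st[i][:4]; print(st[i]); print("bowl",ray(t,[[x+w/2,y+h/2],[x,y+h/2],[x+w,y+h/2],[x+w/2,y],[x+w/2,y+h]],0.066).round(3))
plan([0.36,0.2,0.45],-7.9); plan([0.447,0.033,0.26],-7.9)
E
```

```text
[[ 0.4472  0.0382  0.213 ]
 [ 0.4403 -0.0444  0.213 ]]
post [[0.609 0.37  0.   ]] [[0.664 0.401 0.4  ]
 [0.93  0.373 0.4  ]]
[(0.89, array([0.448, 0.328, 0.032]))]
[]
[ 229  183   59   59 2730]
bowl [[0.438 0.297 0.066]
 [0.439 0.39  0.066]
 [0.436 0.204 0.066]
 [0.533 0.298 0.066]
 [0.345 0.296 0.066]]
t 3.17 pos [0.2028 0.4104 0.6498] yaw_y 63.71 tilt 0.0 0.044 -> units [-1.171 -0.638  0.972  0.796] w 0.996 F [0.7 1.1 1. ] 0.0
t 3.17 pos [0.2028 0.4104 0.6498] yaw_y 63.71 tilt 0.0 0.044 -> units [-1.931 -1.235  1.897  0.796] w 0.996 F [0.7 1.1 1. ] 0.0
```

>>> {"fn": "send_rows", "kwargs": {"deltas": [[1,-0.25,-0.13,0.2,0.12],[1,-0.5,-0.26,0.4,0.24],[1,-0.7,-0.38,0.6,0.36],[1,-0.9,-0.5,0.8,0.48],[1,-1.0,-0.6,1.0,0.55]]}}

```text
time: 3.8
tool_pos: [0.3335, 0.2207, 0.4438]
orientation: [0.616, 0.787, 0.022, -0.005]
contact_force: [1.1, 0.2, 0.1]
width: 0.998
gripper_force: 0.0
```

Run:
```python
from h import *
plan([0.447,0.033,0.27],-6.3)
```

```text
t 3.8 pos [0.3335 0.2207 0.4438] yaw_y 13.88 tilt 0.034 0.029 -> units [-1.077  0.3    0.842  0.224] w 0.998 F [1.1 0.2 0.1] 0.0
```

>>> {"fn": "send_rows", "kwargs": {"deltas": [[1,-0.22,0.06,0.18,0.06],[1,-0.44,0.12,0.35,0.12],[1,-0.66,0.18,0.5,0.18],[1,-0.88,0.25,0.6,0.224],[1,-1.0,0.3,0.7,0.224]]}}

```text
time: 4.42
tool_pos: [0.4432, 0.0468, 0.2988]
orientation: [0.744, 0.668, 0.02, -0.009]
contact_force: [-0.1, 0.2, 0.7]
width: 1.002
gripper_force: 0.0
```

Run:
```python
from h import *
plan([0.447,0.034,0.23],-6.3);plan([0.447,0.034,0.192],-6.3)
```

```text
t 4.42 pos [0.4432 0.0468 0.2988] yaw_y -6.13 tilt 0.042 0.014 -> units [-0.076  0.021  0.341  0.002] w 1.002 F [-0.1  0.2  0.7] 0.0
t 4.42 pos [0.4432 0.0468 0.2988] yaw_y -6.13 tilt 0.042 0.014 -> units [-0.084  0.019  0.531  0.002] w 1.002 F [-0.1  0.2  0.7] 0.0
```

>>> {"fn": "send_rows", "kwargs": {"deltas": [[1,-0.08,0.02,0.15,0],[1,-0.084,0.02,0.34,0],[1,-0.084,0.02,0.45,0],[1,-0.084,0.02,0.53,0],[1,-0.084,0.02,0.53,0]], "newtons": 60}}

```text
time: 5.05
tool_pos: [0.4463, 0.0361, 0.1928]
orientation: [0.743, 0.669, 0.02, -0.01]
contact_force: [0.5, -0.0, -0.3]
width: 1.002
gripper_force: 0.0
```

Run:
```python
from h import *
plan([0.447,0.034,0.192],-6.3)
s=r.snapshot("scene"); im=s["color"]; cv2.imwrite("pics/d.png",cv2.resize(im[130:310,240:460],None,fx=3.5,fy=3.3,interpolation=cv2.INTER_CUBIC)[:,:,::-1])
```

```text
t 5.05 pos [0.4463 0.0361 0.1928] yaw_y -5.95 tilt 0.042 0.013 -> units [-0.01   0.005  0.003  0.004] w 1.002 F [ 0.5 -0.  -0.3] 0.0
```

View pics/d.png

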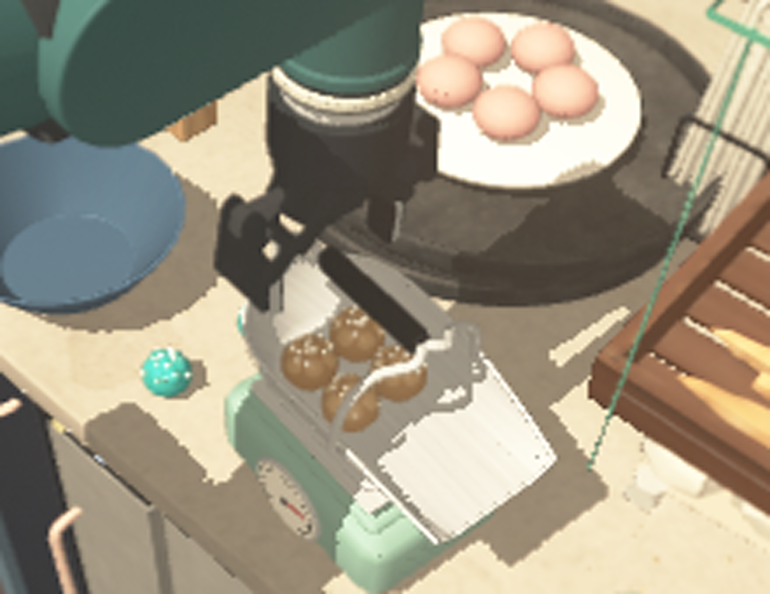

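The fingers straddle the rear end of the bar (about (330,265) in the crop), one on each side and clear of the rim. Closing.

>>> {"fn": "send_rows", "kwargs": {"deltas": [[0.5,-0.01,0,0,0],[0,-0.01,0,0,0],[0,-0.01,0,0,0],[0,-0.01,0,0,0],[0,-0.01,0,0,0]], "newtons": 120}}

```text
time: 5.72
tool_pos: [0.4468, 0.0341, 0.1943]
orientation: [0.743, 0.669, 0.021, -0.008]
contact_force: [0.1, -0.3, 0.8]
width: 0.138
gripper_force: 116.9
```

>>> {"fn": "send_rows", "kwargs": {"deltas": [[0,0,0,0,0],[0,0,0,-0.02,0],[0,0,0,-0.05,0],[0,0,0,-0.1,0],[0,0,0,-0.15,0]]}}

```text
time: 6.35
tool_pos: [0.4462, 0.0327, 0.2247]
orientation: [0.743, 0.669, 0.021, -0.008]
contact_force: [-0.0, -1.1, -2.4]
width: 0.142
gripper_force: 117.0
```

Run:
```python
from h import *
plan([0.447,0.034,0.3],-6.3)
s=r.snapshot("scene"); im=s["color"]; cv2.imwrite("pics/e.png",cv2.resize(im[130:310,240:460],None,fx=3.5,fy=3.3,interpolation=cv2.INTER_CUBIC)[:,:,::-1])
```

```text
t 6.35 pos [0.4462 0.0327 0.2247] yaw_y -5.97 tilt 0.042 0.016 -> units [ 0.023  0.009 -0.376  0.004] w 0.142 F [-0.  -1.1 -2.4] 117.0
```

View pics/e.png

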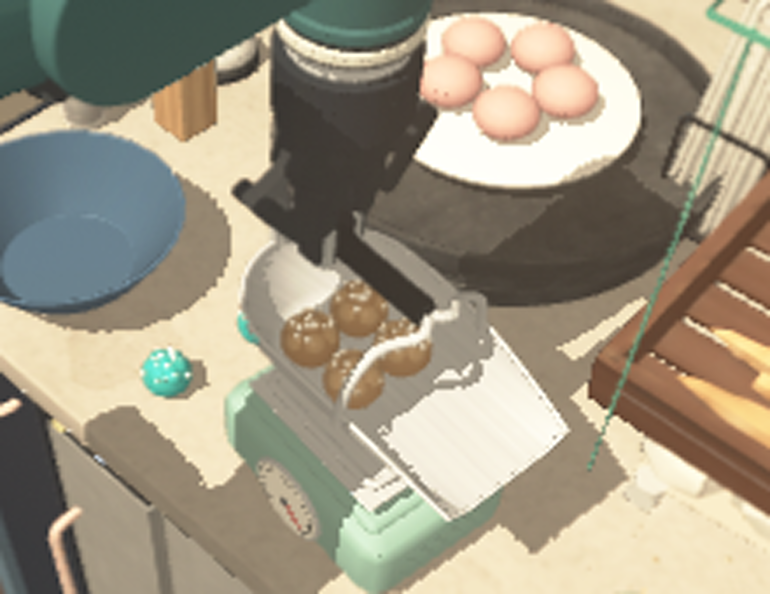

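Held level with the puffs in place, near (355,345) in the crop. Carrying it gently over the bowl.

>>> {"fn": "send_rows", "kwargs": {"deltas": [[0,0.02,0,-0.1,0],[0,0.06,-0.01,-0.18,0],[0,0.12,-0.01,-0.24,0],[0,0.2,-0.02,-0.28,0],[0,0.3,-0.03,-0.3,0]]}}

```text
time: 7.02
tool_pos: [0.4453, 0.0918, 0.2871]
orientation: [0.743, 0.669, 0.021, -0.008]
contact_force: [0.1, -0.9, -3.5]
width: 0.137
gripper_force: 117.2
```

>>> {"fn": "send_rows", "kwargs": {"deltas": [[0,0.11,-0.01,0,0],[0,0.23,-0.02,0,0],[0,0.36,-0.04,0,0],[0,0.49,-0.05,0,0],[0,0.62,-0.07,0,0]]}}

```text
time: 7.65
tool_pos: [0.4436, 0.2171, 0.2913]
orientation: [0.742, 0.67, 0.021, -0.009]
contact_force: [1.2, -0.1, -3.0]
width: 0.138
gripper_force: 117.2
```

>>> {"fn": "send_rows", "kwargs": {"deltas": [[0,0.13,-0.01,0,0],[0,0.26,-0.03,0,0],[0,0.39,-0.04,0,0],[0,0.5,-0.05,0,0],[0,0.6,-0.06,0,0]]}}

```text
time: 8.28
tool_pos: [0.4442, 0.3373, 0.2963]
orientation: [0.742, 0.67, 0.021, -0.008]
contact_force: [-0.3, 0.4, -2.7]
width: 0.137
gripper_force: 117.1
```

Run:
```python
from h import *
plan([0.445,0.41,0.25],-6.3); print(r.observe()["torque"].round(3),r.observe()["qpos"].round(2))
s=r.snapshot("scene"); im=s["color"]; cv2.imwrite("pics/f.png",cv2.resize(im[60:240,160:380],None,fx=3.5,fy=3.3,interpolation=cv2.INTER_CUBIC)[:,:,::-1])
```

```text
t 8.28 pos [0.4442 0.3373 0.2963] yaw_y -5.93 tilt 0.042 0.015 -> units [ 0.352 -0.037  0.246  0.004] w 0.137 F [-0.3  0.4 -2.7] 117.1
[ 0.057  0.002 -0.029] [0.53 0.07 1.26 0.03 1.77 0.64]
```

View pics/f.png

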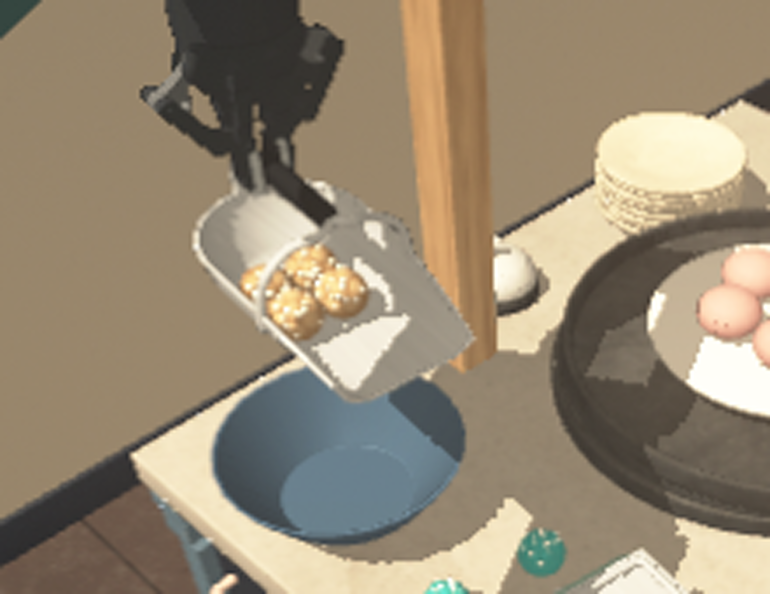

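The scoop is still about level with all four puffs at (305,290) in the crop, and its mouth is over the bowl at (345,455). Next: the final approach, then easing the grip so the scoop swings.

>>> {"fn": "send_rows", "kwargs": {"deltas": [[0,0.09,-0.01,0.05,0],[0,0.18,-0.02,0.1,0],[0,0.26,-0.03,0.16,0],[0,0.32,-0.04,0.21,0],[0,0.35,-0.04,0.24,0]]}}

```text
time: 8.95
tool_pos: [0.4444, 0.4087, 0.2499]
orientation: [0.742, 0.67, 0.02, -0.008]
contact_force: [-0.1, 0.0, -3.1]
width: 0.135
gripper_force: 117.1
```

>>> {"fn": "send_rows", "kwargs": {"deltas": [[0,0,0,0,0],[0,0,0,0,0],[0,0,0,0,0],[0,0,0,0,0],[0,0,0,0,0]], "newtons": 20}}

```text
time: 9.57
tool_pos: [0.4449, 0.4079, 0.2517]
orientation: [0.743, 0.669, 0.021, -0.008]
contact_force: [0.3, -0.5, -2.8]
width: 0.139
gripper_force: 117.1
```

Run:
```python
from h import *
plan([0.445,0.41,0.25],-6.3); print(r.observe()["torque"].round(3))
s=r.snapshot("scene"); im=s["color"]; cv2.imwrite("pics/g.png",cv2.resize(im[60:240,160:380],None,fx=3.5,fy=3.3,interpolation=cv2.INTER_CUBIC)[:,:,::-1])
for k in ("puff_1","scoop"): print([ (round(d["p"],2),np.round(d["centre"],3).tolist()) for d in r.search_frame(s,k)][:7])
```

```text
t 9.57 pos [0.4449 0.4079 0.2517] yaw_y -5.98 tilt 0.043 0.016 -> units [ 0.01  -0.001  0.009  0.004] w 0.139 F [ 0.3 -0.5 -2.8] 117.1
[0.088 0.004 0.023]
[(0.64, [0.41, 0.348, 0.2]), (0.57, [0.441, 0.36, 0.198]), (0.56, [0.403, 0.144, 0.032]), (0.56, [0.49, 0.127, 0.032])]
[(0.58, [0.448, 0.341, 0.189])]
```

>>> {"fn": "send_rows", "kwargs": {"deltas": [[0.06,0,0,0,0],[0.06,0,0,0,0],[0.06,0,0,0,0],[0.06,0,0,0,0],[0.06,0,0,0,0]], "newtons": 20}}

```text
time: 10.35
tool_pos: [0.4448, 0.4081, 0.2514]
orientation: [0.743, 0.669, 0.021, -0.008]
contact_force: [-0.2, -0.2, -4.1]
width: 0.134
gripper_force: 117.2
```

Run:
```python
from h import *
plan([0.445,0.41,0.25],-6.3); print(r.observe()["torque"].round(3))
s=r.snapshot("scene"); im=s["color"]; cv2.imwrite("pics/g.png",cv2.resize(im[60:240,160:380],None,fx=3.5,fy=3.3,interpolation=cv2.INTER_CUBIC)[:,:,::-1])
for k in ("puff_1","scoop"): print([ (round(d["p"],2),np.round(d["centre"],3).tolist()) for d in r.search_frame(s,k)][:7])
```

```text
t 10.35 pos [0.4448 0.4081 0.2514] yaw_y -5.97 tilt 0.042 0.016 -> units [ 0.009 -0.     0.007  0.004] w 0.134 F [-0.2 -0.2 -4.1] 117.2
[0.107 0.015 0.003]
[(0.71, [0.408, 0.354, 0.197]), (0.67, [0.413, 0.396, 0.199]), (0.66, [0.448, 0.394, 0.194]), (0.65, [0.489, 0.129, 0.034]), (0.62, [0.405, 0.144, 0.031]), (0.48, [0.441, 0.356, 0.202])]
[(0.92, [0.446, 0.338, 0.19])]
```

>>> {"fn": "send_rows", "kwargs": {"deltas": [[0.12,0,0,0,0],[0.12,0,0,0,0],[0.12,0,0,0,0],[0.12,0,0,0,0],[0.12,0,0,0,0]], "newtons": 20}}

```text
time: 11.12
tool_pos: [0.4448, 0.4081, 0.2514]
orientation: [0.743, 0.669, 0.021, -0.008]
contact_force: [-0.8, -0.8, -3.8]
width: 0.141
gripper_force: 117.1
```

Run:
```python
from h import *
plan([0.445,0.41,0.25],-6.3); print(r.observe()["torque"].round(3))
s=r.snapshot("scene"); im=s["color"]; cv2.imwrite("pics/g.png",cv2.resize(im[60:240,160:380],None,fx=3.5,fy=3.3,interpolation=cv2.INTER_CUBIC)[:,:,::-1])
for k in ("puff_1","scoop"): print([ (round(d["p"],2),np.round(d["centre"],3).tolist()) for d in r.search_frame(s,k)][:7])
```

```text
t 11.12 pos [0.4448 0.4081 0.2514] yaw_y -5.97 tilt 0.042 0.016 -> units [ 0.009 -0.     0.007  0.004] w 0.141 F [-0.8 -0.8 -3.8] 117.1
[ 0.045 -0.013  0.026]
[(0.59, [0.411, 0.351, 0.198]), (0.55, [0.405, 0.146, 0.033]), (0.51, [0.492, 0.129, 0.032]), (0.38, [0.453, -0.224, 0.03])]
[(0.88, [0.446, 0.339, 0.191])]
```

The grip stays at 117 N once set, so the scoop won't pivot in the fingers. However, the slight tool tilt I got at the reach limit has persisted. So I can:

1. Put the scoop back in the cradle.
2. Build up about 22° of tool lean in free space by pushing at the reach limit.
3. Re-grip, then roll 180° about the leaning tool axis, which tips the scoop by twice the lean.

Putting it back first.

>>> {"fn": "send_rows", "kwargs": {"deltas": [[0,-0.025,0,0,0],[0,-0.075,0.01,0,0],[0,-0.15,0.015,0,0],[0,-0.25,0.025,0,0],[0,-0.375,0.04,0,0]]}}

```text
time: 11.9
tool_pos: [0.4449, 0.331, 0.2483]
orientation: [0.743, 0.669, 0.021, -0.008]
contact_force: [0.1, -0.4, -3.4]
width: 0.14
gripper_force: 117.2
```

>>> {"fn": "send_rows", "kwargs": {"deltas": [[0,-0.14,0.015,0,0],[0,-0.28,0.03,0,0],[0,-0.42,0.045,0,0],[0,-0.56,0.06,0,0],[0,-0.7,0.075,0,0]]}}

```text
time: 12.52
tool_pos: [0.445, 0.1899, 0.2427]
orientation: [0.743, 0.669, 0.021, -0.008]
contact_force: [0.2, -0.5, -3.9]
width: 0.144
gripper_force: 117.1
```

>>> {"fn": "send_rows", "kwargs": {"deltas": [[0,-0.135,0.015,0,0],[0,-0.26,0.03,0,0],[0,-0.375,0.04,0,0],[0,-0.475,0.05,0,0],[0,-0.56,0.06,0,0]]}}

```text
time: 13.15
tool_pos: [0.4451, 0.0777, 0.2381]
orientation: [0.743, 0.669, 0.021, -0.008]
contact_force: [0.1, -0.4, -3.1]
width: 0.137
gripper_force: 117.1
```

Run:
```python
from h import *
plan([0.4465,0.0335,0.225],-5.97)
```

```text
t 13.15 pos [0.4451 0.0777 0.2381] yaw_y -6.05 tilt 0.042 0.016 -> units [-0.222  0.029  0.057 -0.001] w 0.137 F [ 0.1 -0.4 -3.1] 117.1
```

>>> {"fn": "send_rows", "kwargs": {"deltas": [[0,-0.08,0.01,0.01,0],[0,-0.14,0.02,0.02,0],[0,-0.18,0.025,0.04,0],[0,-0.21,0.03,0.06,0],[0,-0.222,0.03,0.08,0]]}}

```text
time: 13.78
tool_pos: [0.4475, 0.0353, 0.2198]
orientation: [0.743, 0.669, 0.021, -0.009]
contact_force: [0.3, -1.1, -2.6]
width: 0.138
gripper_force: 117.2
```

Run:
```python
from h import *
plan([0.4468,0.0341,0.1935],-5.97)
```

```text
t 13.78 pos [0.4475 0.0353 0.2198] yaw_y -5.96 tilt 0.043 0.015 -> units [-0.012 -0.005  0.131  0.   ] w 0.138 F [ 0.3 -1.1 -2.6] 117.2
```

>>> {"fn": "send_rows", "kwargs": {"deltas": [[0,-0.012,-0.004,0.05,0],[0,-0.012,-0.004,0.1,0],[0,-0.012,-0.004,0.13,0],[0,-0.012,-0.004,0.132,0],[0.3,-0.012,-0.004,0.132,0]]}}

```text
time: 14.4
tool_pos: [0.4475, 0.0341, 0.1946]
orientation: [0.743, 0.669, 0.022, -0.008]
contact_force: [-0.1, -0.1, 0.2]
width: 0.3
gripper_force: 0.0
```

>>> {"fn": "send_rows", "kwargs": {"deltas": [[1,0,0,0,0],[1,0,0,0,0],[1,0,0,-0.1,0],[1,0,0,-0.4,0],[1,0,0,-0.7,0]]}}

```text
time: 15.02
tool_pos: [0.4438, 0.0284, 0.3348]
orientation: [0.743, 0.669, 0.021, -0.009]
contact_force: [0.9, -0.9, 0.8]
width: 0.998
gripper_force: 0.0
```

Run:
```python
from h import *
plan([0.1,-0.3,0.3],-5.97)
s=r.snapshot("scene"); im=s["color"]; cv2.imwrite("pics/g.png",cv2.resize(im[130:310,240:460],None,fx=3.5,fy=3.3,interpolation=cv2.INTER_CUBIC)[:,:,::-1])
```

```text
t 15.03 pos [0.4438 0.0284 0.3348] yaw_y -5.97 tilt 0.042 0.015 -> units [-1.817 -1.542  0.074  0.   ] w 0.998 F [ 0.9 -0.9  0.8] 0.0
```

View pics/g.png

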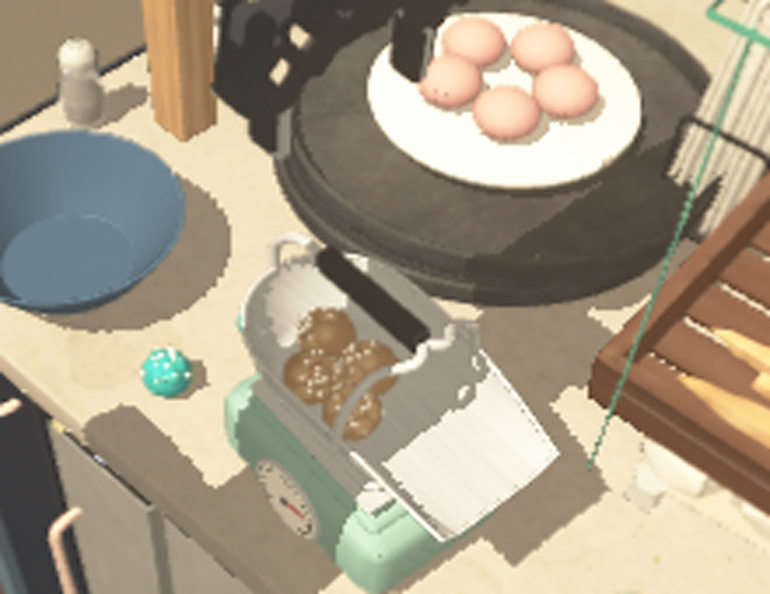

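The scoop is back in the cradle at about (345,390) in the crop, with the four puffs in it and the bar free. Now to clear space on the right, with the arm pointing to -y, to build the lean toward -y.

>>> {"fn": "send_rows", "kwargs": {"deltas": [[1,-0.2,-0.18,0,0],[1,-0.45,-0.36,0,0],[1,-0.7,-0.5,0,0],[1,-0.95,-0.62,0,0],[1,-1.0,-0.8,0,0]]}}

```text
time: 15.7
tool_pos: [0.2632, -0.1555, 0.3219]
orientation: [0.744, 0.668, 0.021, -0.009]
contact_force: [0.3, -0.7, -0.3]
width: 1.002
gripper_force: 0.0
```

>>> {"fn": "send_rows", "kwargs": {"deltas": [[1,-0.25,-0.15,0,0],[1,-0.5,-0.3,0,0],[1,-0.75,-0.45,0,0],[1,-1.0,-0.55,0,0],[1,-1.0,-0.7,0,0]]}}

```text
time: 16.32
tool_pos: [0.103, -0.34, 0.3101]
orientation: [0.743, 0.668, 0.022, -0.01]
contact_force: [0.1, 0.2, 0.2]
width: 1.002
gripper_force: 0.0
```

>>> {"fn": "send_rows", "kwargs": {"deltas": [[1,-0.3,-0.05,0,0],[1,-0.6,-0.1,0,0],[1,-0.9,-0.15,0,0],[1,-1.0,-0.2,0,0],[1,-1.0,-0.3,0,0]]}}

```text
time: 16.95
tool_pos: [0.0236, -0.5312, 0.3009]
orientation: [0.742, 0.669, 0.022, -0.009]
contact_force: [-0.5, 0.7, -0.6]
width: 1.0
gripper_force: 0.0
```

>>> {"fn": "send_rows", "kwargs": {"deltas": [[1,-0.3,-0.05,0,0],[1,-0.6,-0.1,0,0],[1,-0.9,-0.1,0,0],[1,-1.0,-0.1,0,0],[1,-1.0,-0.1,0,0]]}}

```text
time: 17.58
tool_pos: [-0.017, -0.7272, 0.2921]
orientation: [0.743, 0.669, 0.022, -0.009]
contact_force: [0.5, -0.1, -0.1]
width: 0.998
gripper_force: 0.0
```

Run:
```python
from h import *
plan([0.0,-0.9,0.3],-5.97); print(r.observe()["qpos"].round(3))
```

```text
t 17.57 pos [-0.017  -0.7272  0.2921] yaw_y -6.0 tilt 0.045 0.016 -> units [-0.848  0.176 -0.075 -0.   ] w 0.998 F [ 0.5 -0.1 -0.1] 0.0
[-1.679  0.554  0.656  0.017  1.976 -1.568]
```

>>> {"fn": "send_rows", "kwargs": {"deltas": [[1,-1,0,0,0],[1,-1,0,0,0],[1,-1,0,0,0],[1,-1,0,0,0],[1,-1,0,0,0]]}}

```text
time: 18.2
tool_pos: [-0.0325, -0.8372, 0.2454]
orientation: [0.743, 0.669, 0.004, 0.009]
contact_force: [-0.3, 0.1, 0.6]
width: 1.0
gripper_force: 0.0
```

>>> {"fn": "send_rows", "kwargs": {"deltas": [[1,-1,0,0,0],[1,-1,0,0,0],[1,-1,0,0,0],[1,-1,0,0,0],[1,-1,0,0,0]]}}

```text
time: 18.82
tool_pos: [-0.0435, -0.8801, 0.1862]
orientation: [0.743, 0.669, -0.013, 0.027]
contact_force: [0.6, 0.3, -0.2]
width: 0.999
gripper_force: 0.0
```

Run:
```python
from h import *
plan([0.0,-0.9,0.3],-5.97); print(r.observe()["qpos"].round(3))
```

```text
t 18.82 pos [-0.0435 -0.8801  0.1862] yaw_y -5.96 tilt -0.056 0.022 -> units [-0.108  0.239 -0.559  0.   ] w 0.999 F [ 0.6  0.3 -0.2] 0.0
[-1.693  0.925  0.274  0.024  1.887 -1.58 ]
```

>>> {"fn": "send_rows", "kwargs": {"deltas": [[1,-1,0,-0.6,0],[1,-1,0,-0.6,0],[1,-1,0,-0.6,0],[1,-1,0,-0.6,0],[1,-1,0,-0.6,0]]}}

```text
time: 19.45
tool_pos: [-0.0522, -0.8813, 0.2221]
orientation: [0.742, 0.668, -0.032, 0.045]
contact_force: [-0.1, 0.4, 0.5]
width: 0.997
gripper_force: 0.0
```

Run:
```python
from h import *
plan([0.0,-0.9,0.3],-5.97); print(r.observe()["qpos"].round(3))
```

```text
t 19.45 pos [-0.0522 -0.8813  0.2221] yaw_y -5.95 tilt -0.108 0.024 -> units [-0.107  0.278 -0.374  0.   ] w 0.997 F [-0.1  0.4  0.5] 0.0
[-1.704  0.885  0.274  0.028  1.876 -1.589]
```

>>> {"fn": "send_rows", "kwargs": {"deltas": [[1,-1,0,-0.4,0],[1,-1,0,-0.4,0],[1,-1,0,-0.4,0],[1,-1,0,-0.4,0],[1,-1,0,-0.4,0]]}}

```text
time: 20.08
tool_pos: [-0.0598, -0.8922, 0.2342]
orientation: [0.741, 0.667, -0.05, 0.063]
contact_force: [-0.6, -0.6, 0.3]
width: 1.001
gripper_force: 0.0
```

>>> {"fn": "send_rows", "kwargs": {"deltas": [[1,-1,0,-0.4,0],[1,-1,0,-0.4,0],[1,-1,0,-0.4,0],[1,-1,0,-0.4,0],[1,-1,0,-0.4,0]]}}

```text
time: 20.7
tool_pos: [-0.0665, -0.9005, 0.2535]
orientation: [0.739, 0.665, -0.069, 0.081]
contact_force: [0.6, -0.2, -0.6]
width: 1.004
gripper_force: 0.0
```

>>> {"fn": "send_rows", "kwargs": {"deltas": [[1,-1,0,-0.4,0],[1,-1,0,-0.4,0],[1,-1,0,-0.4,0],[1,-1,0,-0.4,0],[1,-1,0,-0.4,0]]}}

```text
time: 21.32
tool_pos: [-0.0722, -0.9062, 0.2777]
orientation: [0.737, 0.662, -0.088, 0.099]
contact_force: [-1.6, 0.6, -0.0]
width: 0.996
gripper_force: 0.0
```

Run:
```python
from h import *
plan([0.0,-0.9,0.3],-5.97); print(r.observe()["qpos"].round(3))
```

```text
t 21.32 pos [-0.0722 -0.9062  0.2777] yaw_y -5.9 tilt -0.26 0.029 -> units [ 0.039  0.359 -0.115  0.001] w 0.996 F [-1.6  0.6 -0. ] 0.0
[-1.728  0.829  0.275  0.043  1.776 -1.607]
```

>>> {"fn": "send_rows", "kwargs": {"deltas": [[1,-1,0,-0.3,0],[1,-1,0,-0.3,0],[1,-1,0,-0.3,0],[1,-1,0,-0.3,0],[1,-1,0,-0.3,0]]}}

```text
time: 21.95
tool_pos: [-0.0775, -0.9163, 0.2935]
orientation: [0.735, 0.66, -0.107, 0.117]
contact_force: [-0.3, -0.7, 0.1]
width: 0.999
gripper_force: 0.0
```

>>> {"fn": "send_rows", "kwargs": {"deltas": [[1,-1,0,-0.3,0],[1,-1,0,-0.3,0],[1,-1,0,-0.3,0],[1,-1,0,-0.3,0],[1,-1,0,-0.3,0]]}}

```text
time: 22.58
tool_pos: [-0.0819, -0.9233, 0.3154]
orientation: [0.732, 0.656, -0.126, 0.134]
contact_force: [0.5, -0.3, -0.5]
width: 0.997
gripper_force: 0.0
```

Run:
```python
from h import *
plan([0.1,-0.5,0.3],-6.3);plan([0.443,0,0.3],-6.3); print(r.observe()["qpos"].round(3),R.from_quat(r.observe()["orientation"]).as_matrix().round(3))
```

```text
t 22.57 pos [-0.0819 -0.9233  0.3154] yaw_y -5.86 tilt -0.361 0.031 -> units [ 2.086  0.686 -0.702  0.005] w 0.997 F [ 0.5 -0.3 -0.5] 0.0
t 22.57 pos [-0.0819 -0.9233  0.3154] yaw_y -5.86 tilt -0.361 0.031 -> units [ 4.585  2.136 -1.62   0.005] w 0.997 F [ 0.5 -0.3 -0.5] 0.0
[-1.739  0.796  0.275  0.054  1.704 -1.614] [[ 0.106  0.994 -0.008]
 [ 0.927 -0.102 -0.362]
 [-0.361  0.031 -0.932]]
```

>>> {"fn": "send_rows", "kwargs": {"deltas": [[1,0.2,0.09,-0.07,0],[1,0.4,0.18,-0.14,0],[1,0.65,0.3,-0.23,0],[1,0.9,0.42,-0.32,0],[1,1.0,0.47,-0.35,0]]}}

```text
time: 23.2
tool_pos: [0.0353, -0.7194, 0.312]
orientation: [0.731, 0.657, -0.126, 0.135]
contact_force: [-0.6, -0.1, 0.1]
width: 0.999
gripper_force: 0.0
```

>>> {"fn": "send_rows", "kwargs": {"deltas": [[1,0.25,0.12,-0.09,0],[1,0.5,0.23,-0.18,0],[1,0.75,0.35,-0.26,0],[1,1.0,0.46,-0.35,0],[1,1.0,0.46,-0.35,0]]}}

```text
time: 23.82
tool_pos: [0.1486, -0.5183, 0.3084]
orientation: [0.73, 0.658, -0.126, 0.136]
contact_force: [-0.1, -0.6, 0.4]
width: 0.998
gripper_force: 0.0
```

>>> {"fn": "send_rows", "kwargs": {"deltas": [[1,0.25,0.12,-0.09,0],[1,0.5,0.23,-0.18,0],[1,0.75,0.35,-0.26,0],[1,1.0,0.46,-0.35,0],[1,1.0,0.46,-0.35,0]]}}

```text
time: 24.45
tool_pos: [0.2625, -0.3176, 0.3039]
orientation: [0.729, 0.659, -0.125, 0.136]
contact_force: [-0.4, -0.8, -0.4]
width: 0.998
gripper_force: 0.0
```

>>> {"fn": "send_rows", "kwargs": {"deltas": [[1,0.25,0.12,-0.09,0],[1,0.5,0.23,-0.18,0],[1,0.75,0.35,-0.26,0],[1,1.0,0.46,-0.35,0],[1,1.0,0.46,-0.35,0]]}}

```text
time: 25.08
tool_pos: [0.3754, -0.1167, 0.2986]
orientation: [0.729, 0.659, -0.126, 0.134]
contact_force: [0.7, -0.1, 0.0]
width: 0.995
gripper_force: 0.0
```

Run:
```python
from h import *
plan([0.4428,-0.0104,0.255],-6.3);plan([0.4428,-0.0104,0.1933],-6.3); print(r.observe()["qpos"].round(3))
```

```text
t 25.07 pos [ 0.3754 -0.1167  0.2986] yaw_y -5.49 tilt -0.36 0.03 -> units [0.605 0.278 0.009 0.009] w 0.995 F [ 0.7 -0.1  0. ] 0.0
t 25.07 pos [ 0.3754 -0.1167  0.2986] yaw_y -5.49 tilt -0.36 0.03 -> units [0.716 0.269 0.296 0.009] w 0.995 F [ 0.7 -0.1  0. ] 0.0
[-0.148 -0.308  1.639 -0.373  1.748 -0.125]
```

>>> {"fn": "send_rows", "kwargs": {"deltas": [[1,0.25,0.12,-0.05,0.009],[1,0.45,0.22,-0.03,0.009],[1,0.57,0.27,0,0.009],[1,0.605,0.278,0.01,0.009],[1,0.635,0.275,0.09,0.009]]}}

```text
time: 25.7
tool_pos: [0.4422, -0.0146, 0.2392]
orientation: [0.737, 0.65, -0.124, 0.136]
contact_force: [0.1, 0.4, -0.2]
width: 1.001
gripper_force: 0.0
```

Run:
```python
from h import *
plan([0.4428,-0.0104,0.1933],-6.3); print(r.observe()["qpos"].round(3))
s=r.snapshot("top"); im=s["color"]; c=proj(s,[0.44,0.0,0.21])[0].astype(int)
c1=im[c[1]-45:c[1]+45,c[0]-55:c[0]+55]; s2=r.snapshot("scene"); c2=s2["color"][130:310,240:460]
a=cv2.resize(c1,(400,327),interpolation=cv2.INTER_CUBIC); b=cv2.resize(c2,(400,327),interpolation=cv2.INTER_CUBIC)
cv2.imwrite("pics/h.png",np.hstack([a,b])[:,:,::-1])
```

```text
t 25.7 pos [ 0.4422 -0.0146  0.2392] yaw_y -6.74 tilt -0.361 0.039 -> units [ 0.102 -0.009  0.206 -0.005] w 1.001 F [ 0.1  0.4 -0.2] 0.0
[ 0.104 -0.121  1.604 -0.372  1.696  0.189]
```

View pics/h.png

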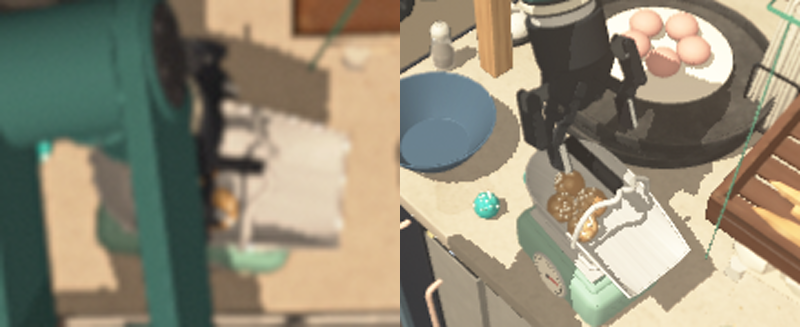

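The fingers lean over the bar and straddle it near (575,155) in the picture, with the puffs still in the hollow. Descending and gripping.

>>> {"fn": "send_rows", "kwargs": {"deltas": [[1,0.05,-0.01,0.08,0],[1,0.09,-0.01,0.17,0],[1,0.102,-0.01,0.206,0],[1,0.102,-0.01,0.206,0],[0.4,0.102,-0.01,0.206,0]], "newtons": 100}}

```text
time: 26.42
tool_pos: [0.4419, -0.0088, 0.1931]
orientation: [0.736, 0.651, -0.125, 0.136]
contact_force: [-0.4, 0.1, -0.6]
width: 0.818
gripper_force: 0.0
```

>>> {"fn": "send_rows", "kwargs": {"deltas": [[0,0,0,0,0],[0,0,0,0,0],[0,0,0,0,0],[0,0,0,0,0],[0,0,0,0,0]]}}

```text
time: 27.05
tool_pos: [0.4415, -0.0087, 0.1926]
orientation: [0.736, 0.651, -0.125, 0.135]
contact_force: [-0.9, 0.5, 0.3]
width: 0.145
gripper_force: 97.5
```

```bash
cat > traj.py <<'E'
# precession: scoop rigid to tool; roll phi about tool z. u0,z given; compute scoop mouth & tilt per phi
from h import *
def setup():
    o=r.observe(); M=R.from_quat(o["orientation"]).as_matrix(); return o["tool_pos"],M
if __name__=="__main__":
    p,M=setup(); print(p.round(4),M.round(3).tolist(),r.observe()["qpos"].round(3),r.observe()["width"],r.observe()["gripper_force"])
    z=M[:,2]; X=np.array([-.11,-.994,0]); Z=np.array([0,0,1.]); Y=np.cross(Z,X)
    # mouth in world relative to TCP at phi=0: grasp at scoop x=-4,z=116
    g=-0.019*z; mouth=g+X*0.119-Z*0.085
    for sgn in (1,-1):
      for ph in range(0,190,20):
        Q=R.from_rotvec(z*np.radians(sgn*ph)).as_matrix()
        m=Q@mouth; x=Q@X;y=Q@Y
        print(sgn*ph,"mouth rel tcp",m.round(3),"down",np.degrees(np.arcsin(-x[2])).round(1),"side",np.degrees(np.arcsin(y[2])).round(1),"yaw",np.degrees(np.arctan2(x[1],x[0])).round(0))
E
python3 traj.py
```

```text
[ 0.4415 -0.0087  0.1926] [[0.12, 0.993, -0.008], [0.925, -0.115, -0.362], [-0.36, 0.036, -0.932]] [ 0.116 -0.101  1.679 -0.367  1.615  0.232] 0.14519943784541353 97.49707818031311
0 mouth rel tcp [-0.013 -0.111 -0.067] down -0.0 side 0.0 yaw -96.0
20 mouth rel tcp [-0.039 -0.103 -0.07 ] down 1.8 side 7.0 yaw -115.0
40 mouth rel tcp [-0.061 -0.087 -0.076] down 5.7 side 13.0 yaw -133.0
60 mouth rel tcp [-0.076 -0.064 -0.085] down 11.3 side 17.3 yaw -151.0
80 mouth rel tcp [-0.081 -0.039 -0.095] down 18.0 side 19.3 yaw -169.0
100 mouth rel tcp [-0.077 -0.013 -0.105] down 25.2 side 18.7 yaw 172.0
120 mouth rel tcp [-0.064  0.01  -0.114] down 32.2 side 15.5 yaw 153.0
140 mouth rel tcp [-0.043  0.027 -0.121] down 37.9 side 10.3 yaw 131.0
160 mouth rel tcp [-0.017  0.036 -0.125] down 41.6 side 3.8 yaw 107.0
180 mouth rel tcp [ 0.011  0.037 -0.125] down 42.3 side -3.4 yaw 82.0
0 mouth rel tcp [-0.013 -0.111 -0.067] down -0.0 side 0.0 yaw -96.0
-20 mouth rel tcp [ 0.015 -0.111 -0.068] down 0.5 side -7.2 yaw -78.0
-40 mouth rel tcp [ 0.041 -0.101 -0.072] down 3.3 side -13.8 yaw -59.0
-60 mouth rel tcp [ 0.062 -0.084 -0.078] down 8.1 side -19.1 yaw -41.0
-80 mouth rel tcp [ 0.075 -0.062 -0.087] down 14.3 side -22.3 yaw -23.0
-100 mouth rel tcp [ 0.08  -0.036 -0.097] down 21.3 side -23.0 yaw -5.0
-120 mouth rel tcp [ 0.074 -0.01  -0.107] down 28.5 side -20.9 yaw 14.0
-140 mouth rel tcp [ 0.06   0.012 -0.116] down 35.0 side -16.5 yaw 35.0
-160 mouth rel tcp [ 0.038  0.028 -0.122] down 39.9 side -10.4 yaw 57.0
-180 mouth rel tcp [ 0.011  0.037 -0.125] down 42.3 side -3.4 yaw 82.0
```

Gripped again at 97 N with the tool leaning 21°. The roll geometry gives 42° mouth-down at ±180° of roll, and the negative direction keeps joint 6 in range. Next I'll work out the rows to lift, carry and roll.

```bash
cat > gen.py <<'E'
from traj import *
import json
C=np.array([.438,.297])
def rows(p0,M0,way):   # way: list of (pos,phi_deg) relative phi to M0 ; emits calls of 5
    z=M0[:,2]; cp,cph=np.array(p0),0.
    for i in range(0,len(way),5):
        M=R.from_rotvec(z*np.radians(cph)).as_matrix()@M0; out=[]
        for p,ph in way[i:i+5]:
            d=M.T@(np.array(p)-cp)/0.2; out.append([0]+d.round(3).tolist()+[round((ph-cph)/90,3)])
        print(json.dumps(out)); 
        d=np.array(out[-1]); cp=cp+M@d[1:4]*0.2; cph+=d[4]*90
    print("end",cp.round(4),cph)
def tcp(M0,ph,lead=.04,X=np.array([-.11,-.994,0])):
    z=M0[:,2]; Q=R.from_rotvec(z*np.radians(ph)).as_matrix(); m=Q@(-0.019*z+X*.119-np.array([0,0,.085])); x=Q@X; h=x[:2]/np.hypot(*x[:2])
    t=C-lead*h-m[:2]; zz=np.interp(-ph,[0,100,170],[.25,.25,.222]); return np.r_[t,zz]
if __name__=="__main__":
    p,M=setup(); way=[(p+[0,0,h],0) for h in (.006,.018,.033,.048,.0574)]
    a=way[-1][0]; b=tcp(M,-60); inc=np.array([4,10,16,22,28]+[32]*5+[32,30,28,25,22,18,15,13,11,9.]); s=inc.cumsum()/inc.sum()
    ph=np.r_[np.zeros(10),-np.arange(1,6)*4,-20-np.arange(1,6)*8]
    way+=[(a+(b-a)*k,f) for k,f in zip(s,ph)]
    way+=[(tcp(M,f),f) for f in -60-np.arange(1,16)*110/15]
    for q in way[19::5]: print(np.round(q[0],3),round(float(q[1])))
    rows(p,M,way)
E
python3 gen.py
```

```text
[0.36  0.346 0.25 ] -20
[0.346 0.408 0.25 ] -60
[0.319 0.343 0.25 ] -97
[0.337 0.273 0.237] -133
[0.399 0.226 0.222] -170
[[0, -0.011, 0.001, -0.028, 0.0], [0, -0.032, 0.003, -0.084, 0.0], [0, -0.059, 0.006, -0.154, 0.0], [0, -0.087, 0.009, -0.224, 0.0], [0, -0.103, 0.01, -0.268, 0.0]]
[[0, 0.016, -0.006, -0.006, 0.0], [0, 0.059, -0.022, -0.023, 0.0], [0, 0.126, -0.048, -0.05, 0.0], [0, 0.219, -0.083, -0.088, 0.0], [0, 0.337, -0.129, -0.135, 0.0]]
[[0, 0.135, -0.051, -0.054, 0.0], [0, 0.27, -0.103, -0.108, 0.0], [0, 0.405, -0.154, -0.163, 0.0], [0, 0.54, -0.206, -0.217, 0.0], [0, 0.675, -0.257, -0.271, 0.0]]
[[0, 0.135, -0.052, -0.054, -0.044], [0, 0.261, -0.1, -0.105, -0.089], [0, 0.379, -0.145, -0.153, -0.133], [0, 0.485, -0.186, -0.195, -0.178], [0, 0.577, -0.221, -0.232, -0.222]]
[[0, 0.082, -0.001, -0.031, -0.089], [0, 0.149, -0.002, -0.056, -0.178], [0, 0.208, -0.003, -0.078, -0.267], [0, 0.258, -0.004, -0.097, -0.356], [0, 0.298, -0.005, -0.112, -0.445]]
[[0, 0.003, -0.068, 0.021, -0.081], [0, -0.003, -0.136, 0.044, -0.163], [0, -0.018, -0.201, 0.068, -0.244], [0, -0.042, -0.264, 0.093, -0.326], [0, -0.074, -0.322, 0.119, -0.407]]
[[0, 0.0, -0.063, 0.033, -0.082], [0, -0.009, -0.125, 0.072, -0.163], [0, -0.028, -0.185, 0.111, -0.245], [0, -0.057, -0.243, 0.15, -0.326], [0, -0.094, -0.298, 0.187, -0.407]]
[[0, -0.007, -0.069, 0.035, -0.082], [0, -0.024, -0.139, 0.068, -0.163], [0, -0.05, -0.209, 0.099, -0.245], [0, -0.087, -0.277, 0.127, -0.326], [0, -0.134, -0.341, 0.151, -0.408]]
end [0.3989 0.226  0.2221] -170.01
```

>>> {"fn": "send_rows", "kwargs": {"deltas": [[0,-0.01,0,-0.03,0],[0,-0.03,0,-0.085,0],[0,-0.06,0.005,-0.155,0],[0,-0.087,0.01,-0.225,0],[0,-0.103,0.01,-0.268,0]]}}

```text
time: 27.68
tool_pos: [0.442, -0.0087, 0.2517]
orientation: [0.736, 0.651, -0.124, 0.136]
contact_force: [-0.1, -0.1, -4.2]
width: 0.148
gripper_force: 97.5
```

>>> {"fn": "send_rows", "kwargs": {"deltas": [[0,0.016,-0.006,-0.006,0],[0,0.06,-0.022,-0.023,0],[0,0.126,-0.048,-0.05,0],[0,0.219,-0.083,-0.088,0],[0,0.337,-0.129,-0.135,0]]}}

```text
time: 28.3
tool_pos: [0.4236, 0.0677, 0.2494]
orientation: [0.736, 0.651, -0.125, 0.135]
contact_force: [-0.3, -0.0, -2.7]
width: 0.144
gripper_force: 97.5
```

>>> {"fn": "send_rows", "kwargs": {"deltas": [[0,0.135,-0.051,-0.054,0],[0,0.27,-0.103,-0.108,0],[0,0.405,-0.154,-0.163,0],[0,0.54,-0.206,-0.217,0],[0,0.675,-0.257,-0.271,0]]}}

```text
time: 28.92
tool_pos: [0.3889, 0.2187, 0.2493]
orientation: [0.736, 0.652, -0.125, 0.135]
contact_force: [0.4, -0.9, -4.0]
width: 0.146
gripper_force: 97.5
```

>>> {"fn": "send_rows", "kwargs": {"deltas": [[0,0.135,-0.052,-0.054,-0.044],[0,0.26,-0.1,-0.105,-0.089],[0,0.38,-0.145,-0.153,-0.133],[0,0.485,-0.186,-0.195,-0.178],[0,0.577,-0.221,-0.232,-0.222]]}}

```text
time: 29.55
tool_pos: [0.3595, 0.347, 0.2494]
orientation: [0.61, 0.77, -0.147, 0.112]
contact_force: [-0.3, -0.5, -2.6]
width: 0.15
gripper_force: 97.5
```

Run:
```python
from h import *
plan([0.36,0.346,0.25]); print(r.observe()["qpos"].round(3))
s=r.snapshot("scene")
print([ (round(d["p"],2),np.round(d["centre"],3).tolist()) for d in r.search_frame(s,"puff_1")][:7])
```

```text
t 29.55 pos [0.3595 0.347  0.2494] yaw_y 12.28 tilt -0.351 -0.09 -> units [-0.006  0.001 -0.001  0.   ] w 0.15 F [-0.3 -0.5 -2.6] 97.5
[ 0.813  0.175  1.28  -0.266  1.954  0.516]
[(0.75, [0.406, 0.143, 0.033]), (0.71, [0.326, 0.362, 0.202]), (0.63, [0.491, 0.129, 0.032]), (0.55, [0.368, 0.345, 0.198])]
```

Tracking is good and the puffs are still aboard. Rolling and tipping over the bowl.

>>> {"fn": "send_rows", "kwargs": {"deltas": [[0,0.082,0,-0.03,-0.089],[0,0.15,0,-0.056,-0.178],[0,0.208,0,-0.078,-0.267],[0,0.258,0,-0.097,-0.356],[0,0.298,-0.005,-0.112,-0.445]]}}

```text
time: 30.28
tool_pos: [0.346, 0.4077, 0.2497]
orientation: [0.31, 0.933, -0.177, 0.055]
contact_force: [0.2, 0.2, -3.5]
width: 0.149
gripper_force: 97.6
```

>>> {"fn": "send_rows", "kwargs": {"deltas": [[0,0.003,-0.068,0.021,-0.081],[0,-0.003,-0.136,0.044,-0.163],[0,-0.018,-0.2,0.068,-0.244],[0,-0.042,-0.264,0.093,-0.326],[0,-0.074,-0.322,0.119,-0.407]]}}

```text
time: 30.9
tool_pos: [0.3188, 0.3421, 0.2498]
orientation: [0.001, 0.983, -0.184, -0.004]
contact_force: [0.0, 0.2, -2.9]
width: 0.148
gripper_force: 97.8
```

>>> {"fn": "send_rows", "kwargs": {"deltas": [[0,0,-0.063,0.033,-0.082],[0,-0.01,-0.125,0.072,-0.163],[0,-0.028,-0.185,0.111,-0.245],[0,-0.057,-0.243,0.15,-0.326],[0,-0.094,-0.298,0.187,-0.407]]}}

```text
time: 31.52
tool_pos: [0.3373, 0.2728, 0.2366]
orientation: [-0.308, 0.933, -0.174, -0.061]
contact_force: [-0.3, 0.5, -2.7]
width: 0.149
gripper_force: 97.9
```

>>> {"fn": "send_rows", "kwargs": {"deltas": [[0,-0.007,-0.069,0.035,-0.082],[0,-0.024,-0.139,0.068,-0.163],[0,-0.05,-0.209,0.099,-0.245],[0,-0.087,-0.277,0.127,-0.326],[0,-0.134,-0.341,0.151,-0.408]]}}

```text
time: 32.15
tool_pos: [0.3992, 0.2254, 0.2221]
orientation: [-0.586, 0.789, -0.146, -0.113]
contact_force: [0.3, 0.2, -2.9]
width: 0.149
gripper_force: 97.9
```

Run:
```python
from h import *
plan([0.399,0.226,0.222]); print(r.observe()["qpos"].round(3))
s=r.snapshot("scene"); cv2.imwrite("pics/i.png",cv2.resize(s["color"][60:240,160:380],None,fx=3.5,fy=3.3,interpolation=cv2.INTER_CUBIC)[:,:,::-1])
print([ (round(d["p"],2),np.round(d["centre"],3).tolist()) for d in r.search_frame(s,"puff_1")][:7])
s=r.snapshot("top");print([ (round(d["p"],2),np.round(d["centre"],3).tolist()) for d in r.search_frame(s,"puff_1")][:7])
```

```text
t 32.15 pos [0.3992 0.2254 0.2221] yaw_y 164.22 tilt 0.349 -0.097 -> units [-0.002  0.002 -0.001  0.   ] w 0.149 F [ 0.3  0.2 -2.9] 97.9
[ 0.6    0.047  1.475 -0.31   1.83  -2.297]
[(0.75, [0.565, 0.415, 0.046]), (0.51, [0.489, 0.126, 0.032]), (0.45, [0.392, 0.286, 0.034])]
[(0.43, [0.494, 0.133, 0.035])]
```

>>> {"fn": "send_rows", "kwargs": {"deltas": [[0,0,0,0,0],[0,0,0,0,0],[0,0,0,0,0],[0,0,0,0,0],[0,0,0,0,0]]}}

```text
time: 32.98
tool_pos: [0.3989, 0.226, 0.222]
orientation: [-0.585, 0.79, -0.146, -0.113]
contact_force: [0.8, 0.1, -3.0]
width: 0.148
gripper_force: 98.0
```

>>> {"fn": "send_rows", "kwargs": {"deltas": [[0,0,0,0,0],[0,0,0,0,0],[0,0,0,0,0],[0,0,0,0,0],[0,0,0,0,0]]}}

```text
time: 33.6
tool_pos: [0.399, 0.226, 0.222]
orientation: [-0.585, 0.79, -0.146, -0.113]
contact_force: [-0.1, 0.7, -2.2]
width: 0.151
gripper_force: 98.0
```

Run:
```python
from h import *
plan([0.399,0.226,0.222])
s=r.snapshot("scene"); a=cv2.resize(s["color"][80:280,160:380],(440,400),interpolation=cv2.INTER_CUBIC)
print([ (round(d["p"],2),np.round(d["centre"],3).tolist()) for d in r.search_frame(s,"puff_1")][:7])
s=r.snapshot("top"); b=cv2.resize(s["color"][150:260,205:305],(360,400),interpolation=cv2.INTER_CUBIC)
print([ (round(d["p"],2),np.round(d["centre"],3).tolist()) for d in r.search_frame(s,"puff_1")][:7])
cv2.imwrite("pics/j.png",np.hstack([a,b])[:,:,::-1])
```

```text
t 33.6 pos [0.399 0.226 0.222] yaw_y 164.02 tilt 0.349 -0.098 -> units [-0.  0. -0.  0.] w 0.151 F [-0.1  0.7 -2.2] 98.0
[(0.71, [0.402, 0.144, 0.035]), (0.59, [0.487, 0.131, 0.035]), (0.56, [0.393, 0.285, 0.036]), (0.22, [0.438, -0.01, 0.101])]
[(0.61, [0.488, 0.137, 0.037])]
```

View pics/j.png

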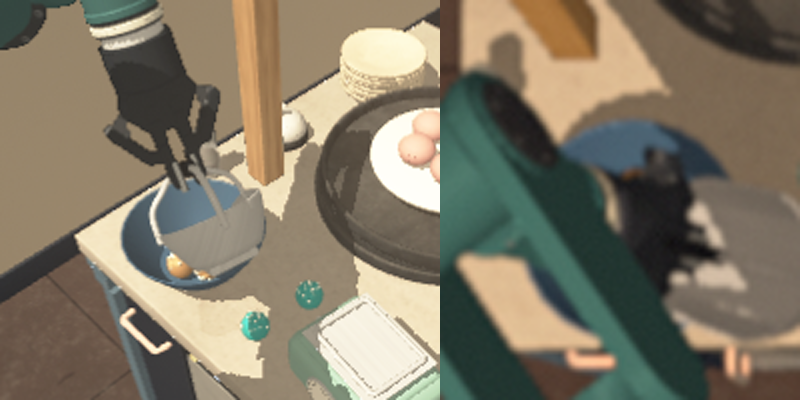

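The picture shows the scoop tipped about 42° over the bowl with its mouth inside the rim. At least two puffs are visible in the bowl at (178,265) and (205,273), and the cradle is empty at (370,340). I'll hold a little longer, then reverse the roll and count.

>>> {"fn": "send_rows", "kwargs": {"deltas": [[0,0,0,0,0],[0,0,0,0,0],[0,0,0,0,0],[0,0,0,0,0],[0,0,0,0,0]]}}

```text
time: 34.42
tool_pos: [0.399, 0.226, 0.222]
orientation: [-0.585, 0.79, -0.146, -0.113]
contact_force: [-1.0, -0.1, -2.3]
width: 0.143
gripper_force: 98.0
```

```bash
cat > back.py <<'E'
from gen import *
p,M=setup(); z=M[:,2]
M0=R.from_rotvec(z*np.radians(170)).as_matrix()@M  # phi=0 frame
end=np.array([.4415,-.0087,.25])
way=[(tcp(M0,-170+f),f) for f in np.arange(1,16)*110/15]
b=way[-1][0]
inc=np.array([8,16,24,32,36,38,38,38,38,36,32,28,22,14,8.]); s=inc.cumsum()/inc.sum()
ph=110+np.minimum(60,np.arange(1,16)*6)
way+=[(b+(end-b)*k,f) for k,f in zip(s,ph)]
rows(p,M,way)
E
python3 back.py
```

```text
[[0, -0.001, 0.08, -0.025, 0.081], [0, -0.012, 0.156, -0.053, 0.163], [0, -0.032, 0.228, -0.083, 0.244], [0, -0.06, 0.294, -0.117, 0.326], [0, -0.096, 0.354, -0.152, 0.407]]
[[0, -0.003, 0.067, -0.037, 0.082], [0, -0.016, 0.13, -0.075, 0.163], [0, -0.036, 0.19, -0.114, 0.245], [0, -0.065, 0.245, -0.154, 0.326], [0, -0.103, 0.296, -0.187, 0.408]]
[[0, -0.01, 0.066, -0.026, 0.081], [0, -0.028, 0.13, -0.051, 0.163], [0, -0.055, 0.191, -0.075, 0.244], [0, -0.09, 0.249, -0.098, 0.326], [0, -0.133, 0.303, -0.119, 0.407]]
[[0, -0.031, -0.025, 0.015, 0.067], [0, -0.092, -0.074, 0.044, 0.134], [0, -0.183, -0.149, 0.089, 0.2], [0, -0.305, -0.247, 0.147, 0.267], [0, -0.442, -0.359, 0.214, 0.334]]
[[0, -0.184, -0.029, 0.07, 0.066], [0, -0.368, -0.058, 0.139, 0.133], [0, -0.552, -0.088, 0.209, 0.2], [0, -0.735, -0.117, 0.279, 0.266], [0, -0.91, -0.145, 0.346, 0.333]]
[[0, -0.146, 0.056, 0.058, -0.0], [0, -0.274, 0.105, 0.11, -0.0], [0, -0.375, 0.144, 0.15, -0.0], [0, -0.439, 0.168, 0.176, -0.0], [0, -0.476, 0.182, 0.191, -0.0]]
end [ 0.4415 -0.0087  0.25  ] 170.01
```

>>> {"fn": "send_rows", "kwargs": {"deltas": [[0,0,0.08,-0.025,0.081],[0,-0.012,0.156,-0.053,0.163],[0,-0.032,0.228,-0.083,0.244],[0,-0.06,0.294,-0.117,0.326],[0,-0.096,0.354,-0.152,0.407]]}}

```text
time: 35.05
tool_pos: [0.3368, 0.2738, 0.2369]
orientation: [-0.305, 0.934, -0.174, -0.061]
contact_force: [-0.2, 1.0, -2.9]
width: 0.15
gripper_force: 97.9
```

>>> {"fn": "send_rows", "kwargs": {"deltas": [[0,-0.003,0.067,-0.037,0.082],[0,-0.016,0.13,-0.075,0.163],[0,-0.036,0.19,-0.114,0.245],[0,-0.065,0.245,-0.154,0.326],[0,-0.103,0.296,-0.187,0.408]]}}

```text
time: 35.67
tool_pos: [0.3188, 0.3434, 0.2502]
orientation: [0.005, 0.983, -0.184, -0.003]
contact_force: [-0.1, 0.7, -1.8]
width: 0.145
gripper_force: 97.9
```

>>> {"fn": "send_rows", "kwargs": {"deltas": [[0,-0.01,0.066,-0.026,0.081],[0,-0.028,0.13,-0.051,0.163],[0,-0.055,0.191,-0.075,0.244],[0,-0.09,0.249,-0.098,0.326],[0,-0.133,0.303,-0.119,0.407]]}}

```text
time: 36.3
tool_pos: [0.3461, 0.4083, 0.2499]
orientation: [0.314, 0.931, -0.176, 0.055]
contact_force: [-0.2, -0.7, -3.3]
width: 0.152
gripper_force: 97.9
```

```bash
cat > count.py <<'E'
from h import *
s=r.snapshot("scene"); cv2.imwrite("pics/k.png",s["color"][:,:,::-1])
print([ (round(d["p"],2),np.round(d["centre"],3).tolist()) for d in r.search_frame(s,"puff_1")][:7])
hsv=cv2.cvtColor(s["color"],cv2.COLOR_RGB2HSV); m=((hsv[:,:,0]>8)&(hsv[:,:,0]<26)&(hsv[:,:,1]>120)).astype(np.uint8)
k,l,st,ce=cv2.connectedComponentsWithStats(m)
for i in range(1,k):
    if st[i,4]>12 and 190<ce[i][0]<400 and 130<ce[i][1]<300: print(st[i].tolist())
print("scoop px",proj(s,r.observe()["tool_pos"]).round(),"bowl px",proj(s,[.438,.297,.01]).round())
E
python3 count.py; python3 -c "
from h import *
plan([.346,.407,.25])"
```

```text
[(0.63, [0.397, 0.287, 0.035]), (0.61, [0.421, 0.259, 0.037]), (0.57, [0.488, 0.13, 0.032]), (0.53, [0.442, 0.291, 0.035]), (0.46, [0.406, 0.145, 0.033])]
[296, 131, 6, 37, 71]
[246, 191, 30, 28, 349]
scoop px [[188. 138.]] bowl px [[260. 208.]]
t 36.4 pos [0.3465 0.4084 0.2493] yaw_y 51.1 tilt -0.212 -0.294 -> units [-0.003 -0.008 -0.001  0.   ] w 0.145 F [ 0.3 -0.1 -3.1] 98.0
```

>>> {"fn": "send_rows", "kwargs": {"deltas": [[0,-0.03,-0.025,0.015,0.067],[0,-0.092,-0.074,0.044,0.134],[0,-0.183,-0.149,0.089,0.2],[0,-0.305,-0.247,0.147,0.267],[0,-0.442,-0.359,0.214,0.334]]}}

```text
time: 37.02
tool_pos: [0.3728, 0.2879, 0.25]
orientation: [0.543, 0.819, -0.156, 0.099]
contact_force: [-1.4, -0.1, -2.6]
width: 0.151
gripper_force: 98.0
```

```bash
sed -i 's/190<ce/120<ce/; s/130<ce\[i\]\[1\]/90<ce[i][1]/' count.py; python3 count.py
python3 - <<'E'
from h import *
s=r.snapshot("scene"); im=s["color"]; hsv=cv2.cvtColor(im,cv2.COLOR_RGB2HSV)
m=((hsv[:,:,0]>8)&(hsv[:,:,0]<26)&(hsv[:,:,1]>110))
o=r.observe()
for yy in range(185,228,2): print(''.join('#' if m[yy,x] else '.' for x in range(230,290)))
print(o["tool_pos"].round(3))
E
```

```text
[(0.62, [0.49, 0.13, 0.036]), (0.52, [0.397, 0.287, 0.036]), (0.45, [0.404, 0.142, 0.031])]
[297, 140, 5, 27, 53]
[269, 195, 7, 7, 22]
[257, 205, 13, 14, 112]
[246, 210, 10, 9, 53]
scoop px [[228. 156.]] bowl px [[260. 208.]]
............................................................
............................................................
............................................................
............................................................
............................................................
............................................##..............
...........................................###..............
.........................................####...............
.......................................###..................
........................##..................................
.........................###...#####........................
....................#.....#..########.......................
.................###...###...###########....................
..................#...##################....................
................########################....................
...............###########...##########.....................
.................#######......########......................
............................................................
............................................................
............................................................
............................................................
............................................................
[0.373 0.288 0.25 ]
```

>>> {"fn": "send_rows", "kwargs": {"deltas": [[0,-0.184,-0.03,0.07,0.066],[0,-0.368,-0.058,0.139,0.133],[0,-0.552,-0.088,0.209,0.2],[0,-0.735,-0.117,0.279,0.266],[0,-0.91,-0.145,0.346,0.333]]}}

```text
time: 37.8
tool_pos: [0.417, 0.0969, 0.2499]
orientation: [0.736, 0.651, -0.125, 0.135]
contact_force: [0.5, 0.2, -3.0]
width: 0.147
gripper_force: 98.1
```

```bash
python3 count.py
python3 - <<'E'
from h import *
s=r.snapshot("scene"); im=s["color"]; hsv=cv2.cvtColor(im,cv2.COLOR_RGB2HSV)
m=((hsv[:,:,0]>8)&(hsv[:,:,0]<26)&(hsv[:,:,1]>110))
for yy in range(187,225): print(''.join('#' if m[yy,x] else '.' for x in range(236,286)))
t=r.snapshot("top"); print([ (round(d["p"],2),np.round(d["centre"],3).tolist()) for d in r.search_frame(t,"puff_1")][:7])
plan([.4415,-.0087,.25],-6.6)
E
```

```text
[(0.7, [0.403, 0.141, 0.029]), (0.56, [0.442, 0.295, 0.036]), (0.53, [0.396, 0.286, 0.035])]
[246, 196, 24, 23, 240]
scoop px [[303. 190.]] bowl px [[260. 208.]]
..................................................
..................................................
..................................................
..................................................
..................................................
..................................................
..................................................
............................#.....................
............................##....................
...........................###....................
......................####.###....................
....................##########....................
...................############...................
...................############...................
..................#############...................
..................##..########....................
..................#...#..#####....................
..................##..#..#####....................
...................#
[... 465 characters left out ...]
########................
.........###########...##########.................
.........##########.....#########.................
...........#######......########..................
.............###...........####...................
..................................................
..................................................
..................................................
..................................................
..................................................
..................................................
[(0.52, [0.426, 0.263, 0.036])]
t 38.05 pos [0.4168 0.0981 0.2498] yaw_y -6.5 tilt -0.36 0.035 -> units [-0.48   0.183  0.191  0.001] w 0.151 F [ 0.  -0.5 -3.4] 98.0
```

The bowl holds at least three puffs, probably four, and none show in the scoop. Putting the scoop back.

>>> {"fn": "send_rows", "kwargs": {"deltas": [[0,-0.146,0.056,0.058,0],[0,-0.274,0.105,0.11,0],[0,-0.375,0.144,0.15,0],[0,-0.45,0.172,0.18,0],[0,-0.48,0.183,0.191,0.001]]}}

```text
time: 38.67
tool_pos: [0.4416, -0.0089, 0.2501]
orientation: [0.736, 0.651, -0.125, 0.135]
contact_force: [0.1, 0.6, -3.1]
width: 0.143
gripper_force: 98.0
```

```bash
python3 count.py; python3 -c "
from h import *
plan([.4415,-.0087,.215],-6.6);plan([.4415,-.0087,.194],-6.6)"
```

```text
[(0.72, [0.405, 0.141, 0.033]), (0.71, [0.475, 0.294, 0.036]), (0.65, [0.423, 0.26, 0.035]), (0.64, [0.442, 0.295, 0.037]), (0.54, [0.397, 0.288, 0.034]), (0.38, [0.483, 0.133, 0.03])]
[279, 96, 21, 76, 734]
[296, 130, 6, 37, 74]
[246, 191, 30, 28, 328]
scoop px [[349. 211.]] bowl px [[260. 208.]]
t 38.77 pos [ 0.4416 -0.0089  0.2501] yaw_y -6.64 tilt -0.36 0.036 -> units [ 0.064 -0.007  0.164 -0.   ] w 0.145 F [ 0.5  0.7 -3. ] 98.1
t 38.77 pos [ 0.4416 -0.0089  0.2501] yaw_y -6.64 tilt -0.36 0.036 -> units [ 0.102 -0.011  0.261 -0.   ] w 0.145 F [ 0.5  0.7 -3. ] 98.1
```

All four puffs are in the bowl. Lowering.

>>> {"fn": "send_rows", "kwargs": {"deltas": [[0,0.03,-0.003,0.08,0],[0,0.064,-0.007,0.164,0],[0,0.085,-0.009,0.215,0],[0,0.102,-0.011,0.261,0],[0,0.102,-0.011,0.261,0]]}}

```text
time: 39.4
tool_pos: [0.4412, -0.0092, 0.1939]
orientation: [0.737, 0.651, -0.125, 0.135]
contact_force: [-2.5, 1.3, 0.5]
width: 0.145
gripper_force: 98.6
```

Run:
```python
from h import *
plan([.4415,-.0087,.193],-6.6); print(r.observe()["torque"].round(2))
s=r.snapshot("scene"); print([ (round(d["p"],2),np.round(d["centre"],3).tolist()) for k in("scoop","cradle") for d in r.search_frame(s,k)][:4])
```

```text
t 39.4 pos [ 0.4412 -0.0092  0.1939] yaw_y -6.7 tilt -0.361 0.036 -> units [ 0.004  0.001  0.003 -0.001] w 0.145 F [-2.5  1.3  0.5] 98.6
[ 0.33  0.39 -0.11]
[(0.7, [0.392, -0.026, 0.076]), (0.65, [0.442, -0.04, 0.128]), (0.85, [0.398, -0.014, 0.096])]
```

>>> {"fn": "send_rows", "kwargs": {"deltas": [[0.3,0,0,0,0],[1,0,0,0,0],[1,0,0,0,0],[1,0,0,0,0],[1,0,0,0,0]]}}

```text
time: 40.17
tool_pos: [0.4415, -0.0093, 0.1942]
orientation: [0.737, 0.651, -0.125, 0.136]
contact_force: [-0.3, 0.5, 0.0]
width: 0.999
gripper_force: 0.0
```

>>> {"fn": "send_rows", "kwargs": {"deltas": [[1,-0.03,0.003,-0.07,0],[1,-0.09,0.01,-0.23,0],[1,-0.18,0.02,-0.47,0],[1,-0.18,0.02,-0.65,0],[1,-0.18,0.02,-0.85,0]]}}

```text
time: 40.8
tool_pos: [0.4422, 0.0187, 0.3683]
orientation: [0.737, 0.65, -0.124, 0.136]
contact_force: [0.5, 0.5, 0.3]
width: 0.999
gripper_force: 0.0
```

>>> {"fn": "send_rows", "kwargs": {"deltas": [[1,0.1,-0.2,0,0],[1,0.3,-0.4,0,0],[1,0.5,-0.5,0,0],[1,0.8,-0.5,0,0],[1,1.0,-0.5,0,0]]}}

```text
time: 41.42
tool_pos: [0.3673, 0.2171, 0.2903]
orientation: [0.736, 0.651, -0.124, 0.136]
contact_force: [-0.2, -0.1, -0.8]
width: 0.999
gripper_force: 0.0
```

Run:
```python
from h import *
plan([.44,0,.25])
s=r.snapshot("scene"); t=r.snapshot("top"); im=s["color"]
cv2.imwrite("pics/z_scene.png",im[:,:,::-1])
g=cv2.imread("pics/a_scene.png")[:,:,::-1]
# bar pixels now versus the start picture
for nm,i in (("start",g),("now",im)):
    d=cv2.absdiff(im,g).max(2) if nm=="now" else None
    sub=i[176:266,300:399]; m=((sub.max(2)<75)).astype(np.uint8); k,l,st,ce=cv2.connectedComponentsWithStats(m)
    print(nm,[(st[j].tolist(),ce[j].round(1).tolist()) for j in range(1,k) if st[j,4]>30])
# registration of scoop patch by phase correlation/ECC
a=cv2.cvtColor(g[200:290,305:400],cv2.COLOR_RGB2GRAY); b=cv2.cvtColor(im[200:290,305:400],cv2.COLOR_RGB2GRAY)
W=np.eye(2,3,dtype=np.float32); cc,W=cv2.findTransformECC(a,b,W,cv2.MOTION_EUCLIDEAN,(3,100,1e-5),None,5); print("ecc",round(cc,3),W.round(3).tolist())
for k in ("scoop","bowl","puff_1","cup_green","sugar_shaker"):
    for n,p in (("s",s),("t",t)): print(k,n,[(round(d["p"],2),np.round(d["centre"],3).tolist()) for d in r.search_frame(p,k)][:6])
```

```text
t 41.42 pos [0.3673 0.2171 0.2903] yaw_y -6.6 tilt -0.36 0.038 -> units [-0.888  0.478  0.578  0.   ] w 0.999 F [-0.2 -0.1 -0.8] 0.0
start [([32, 32, 27, 28, 62], [43.0, 44.6])]
now [([20, 0, 9, 15, 37], [24.6, 5.0]), ([20, 7, 14, 20, 40], [26.4, 18.0]), ([32, 32, 31, 27, 78], [44.8, 45.1])]
ecc 0.845 [[1.0, 0.010999999940395355, 0.6290000081062317], [-0.010999999940395355, 1.0, 0.3630000054836273]]
scoop s [(0.57, [0.448, -0.028, 0.125])]
scoop t [(0.67, [0.442, -0.023, 0.129])]
bowl s [(0.67, [0.457, 0.341, 0.039])]
bowl t [(0.86, [0.48, 0.259, 0.046])]
puff_1 s [(0.67, [0.473, 0.29, 0.036]), (0.6, [0.441, 0.293, 0.037]), (0.53, [0.405, 0.144, 0.035])]
puff_1 t [(0.63, [0.489, 0.136, 0.034]), (0.47, [0.408, 0.144, 0.032])]
cup_green s [(0.97, [0.451, -0.226, 0.032])]
cup_green t [(0.79, [0.45, -0.236, 0.027])]
sugar_shaker s [(0.83, [0.562, 0.418, 0.05])]
sugar_shaker t [(0.5, [0.439, -0.021, 0.122]), (0.41, [0.453, -0.237, 0.027])]
```

```bash
python3 -c "
from cell import r
print(r.hand_in())"
```

```text
the job is handed in; nothing more can be done
None
```

I handed the job in at about 41 s: all four puffs are in the bowl, tipped in at about 42°, and the scoop is back in the cradle within about 2 mm of its starting position (I checked this from the camera image only).

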